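# Back off the etching press

### The job

Take the pressure off the etching press: with a fingertip, roll the knurled rims of its two pressure wheels anticlockwise (seen from above), until each has come back two full turns and its black index line points about where it points now. Share the turns between the sides so that the roller stays near level: never let one wheel get more than a turn and a half ahead of the other. Nothing is to be gripped or picked up, and the tins, weight, bottles and tools on and around the press stay where they are.

Things in the scene. Friction and masses are not known exactly. Their poses are not given: they have to be found in the camera images.
- press: Green etching press, fixed. Origin on the table under its centre; x along its bed, y to its left frame, z up. Bed 400 x 190 mm, top 90 mm up. Side frames at y = +-125 mm (130 mm long, 48 mm wide) end 190 mm up, brass collars and screw heads 195; only the wheels and their screws stand higher. A star-shaped drive wheel outside the right frame (y to -221 mm) reaches up 184 mm.
- left_wheel (a point): Centre of the left pressure wheel's top face (press x 0, y +125 mm), about 228 mm up. Solid steel wheel, upright axis, 90 mm diameter, its straight 22 mm high rim knurled all over; rim spans 0 to 22 mm below this point, next thing below is the frame 16 mm lower. Free all round and above. Turns with the wheel: its x axis runs along the black index line out to the rim. Rises 4 mm a turn.
- right_wheel (a point): The same for the right pressure wheel (press x 0, y -125 mm), of the same size and shape.
- left_screw (a joint): Angle of the left wheel, rad, counted on through all turns (not wrapped). Grows anticlockwise seen from above, which loosens: 6.283 a turn. Starts between 0 and 0.9; tight stop at -0.05, other stop at 31. Stiff: about 0.1 N m, or 2.5 N along the rim; bears a firm fingertip (up to 60 N); stays where it is left.
- right_screw (a joint): Angle of the right pressure wheel, counted and behaving the same way.
- left_bearing (a point): Centre of the dark steel bearing block in the left side frame, hung on the left pressure screw, 122 mm above the table at joint value 0; rises 4 mm for each full turn.
- right_bearing (a point): Centre of the bearing block in the right side frame, on the right pressure screw; the same.
- ink_tin: Closed ink tin standing on the bed's near end, 60 mm diameter, 32 mm high; origin under its centre. To be left alone.
- plate_weight: Brass weight with a small grip knob on the bed's far end, 40 mm diameter, 52 mm high; origin under its centre. To be left alone.
- brayer: Hand ink roller lying on the table left of the press, 180 mm long, 100 mm wide, 36 mm high; origin on the table under the roller. To be left alone.
- palette_knife: Palette knife lying on the table right of the press, 225 mm long, 18 mm high; origin under its ferrule. To be left alone.
- wash_brush: Brush lying on the table left of the press, 220 mm long. To be left alone.
- ink_jar: Ink jar standing right of the press, 58 mm diameter, 70 mm high; origin under its centre. To be left alone.
- medium_bottle: Green bottle with a white cap standing right of the press, 52 mm diameter, 150 mm high; origin under its centre. To be left alone.
- pencil_tin: Open metal tin on the table left of the press, 115 x 85 mm, 22 mm high; origin under its centre. To be left alone.

How it is judged:
At the end, for the whole second after the job is handed in: Both bearing blocks stand 8 mm (within 0.5 mm) above where they started: each wheel has come back two full turns, to within an eighth of a turn (distance of left_bearing from where it was at the start of the episode between 0.0075 and 0.0085 m and distance of right_bearing from where it was at the start of the episode between 0.0075 and 0.0085 m); the robot touches nothing.
It fails at once if one wheel gets more than a turn and a half ahead of the other (the roller's ends over 6.6 mm out of level) (z of left_bearing in the frame of right_bearing above 0.0066 m or z of left_bearing in the frame of right_bearing below -0.0066 m).
It fails at once if a wheel is turned with the arm or the gripper's body instead of a finger (contact force between the arm and left_screw above 2 N or contact force between the arm and right_screw above 2 N).
It fails at once if something standing or lying about is picked up or shifted by more than 20 mm (distance of any of ink_tin, plate_weight, brayer, palette_knife, wash_brush, ink_jar, medium_bottle, pencil_tin from where it was at the start of the episode above 0.02 m).
It fails at once if a wheel is squeezed or leaned on with over 60 N (contact force between the fingers and left_screw above 60 N or contact force between the fingers and right_screw above 60 N).
It also fails if it takes over 72 s, if anything falls off the work surface, if the arm or the gripper's body presses on something with over 40 N, if the wrist force passes 120 N, or if a joint passes its speed limit or range.

### The arm

A 7-joint arm with a two-finger parallel gripper is mounted at the origin on the work surface. World frame = base frame: x ahead of the robot, y to its left, z up, the work surface at z = 0. Lengths are in m, angles in rad, forces in N, time in s.
With the tool pointing down it reaches from about 0.4 to 0.9 m from the base axis. Payload 5.5 kg.
Tool frame: the origin (TCP) lies midway between the tips of the shut fingers; the grasp point (between the pads) lies ctrl.grip_point_offset behind it (ctrl.grip_point_offset is the distance from the TCP to the grasp point, in m); z points along the fingers, x is the direction in which the jaws open and shut, and the axes are right-handed (so a half turn about z gives the same grasp; the last joint's range is limited). The gripper opens to 92 mm and grips with 3 to 60 N. Pads are 19 mm wide; open, the fingers measure 130 mm over their backs; the gripper's body (75 mm by 190 mm) begins 47 mm behind the grasp point.
Start: joints at [0.263, 0.501, -0.427, 1.55, 0.221, 1.138, -0.21], TCP at [0.65, 0, 0.198] pointing down, gripper open.
Joint ranges: [-2.88, 2.88], [-0.31, 2.03], [-1.54, 1.56], [0.2, 2.42], [-1.41, 4.55], [0.19, 2.02], [-2.57, 2.57]. Speed limits (rad/s): [2.57, 2.57, 3.14, 3.14, 3.14, 3.14, 3.14].

### API

Orientations are given as [roll, pitch, yaw] about the fixed x, y, z axes, in that order (R = Rz(yaw) Ry(pitch) Rx(roll)).
In Python, from plant import ctrl gives the robot as it stands.
- The arm moves only by the tool send_rows, never from a script. Its argument "steps" is a list of rows, each a list of 6 numbers: the shift along the tool's x, y, z scaled (see below), then the turn, a rotation vector about the tool's x, y, z scaled (see below). In form: [[tx, ty, tz, ax, ay, az], ...]. A call has 1 to 20 rows; each row is the pose to reach, as a shift and turn from the pose commanded when the call began, along the tool's axes at that moment; what a row does not reach only later rows make up. The controller multiplies each number of a shift by 0.3 m and each number of a turn by 1.5 rad. A row lasts 1/8 s, in which the tool goes at most 62.5 mm and 10.7 degrees, less where a joint would pass 70% of its speed; a pose out of reach is approached as far as the arm can. A call with a number of a shift or a turn outside -1 to 1 is refused whole. A call with a gripper value outside its range is refused whole. "fingers" is the closure, from 0 (fully open) to 1 (shut), set as the call begins (left out, the last holds). The fingers move at their own pace and stop on an object; "newtons" is the grip in N (left out, the last holds). Time passes only in rows, so rows that repeat a pose let the fingers close. It gives the time, the measured TCP pose, the force and the opening at its end, in the units of the state.
- ctrl.read_state(): the state, without advancing time (a new reading comes with each control period).
- ctrl.camera(name): name is "scene" or "side" or "wrist"; returns a dict with "image" (420x560x3 uint8, red, green, blue), "range_z" (420x560 float32, m along the optical axis (not along the pixel's ray), 0 where there is no reading), "mtx" (3x3 intrinsics, pixels), "dist_coeffs" ([k1, k2, p1, p2, k3] as OpenCV has them; the pictures are not rectified), "extrinsics" (4x4, takes a point from world to camera coordinates); the wrist camera has in their place "mount" (4x4, takes a point from camera to tool coordinates, whose origin is the TCP and whose axes are the tool frame's). Camera axes: x right, y up, looking along -z (the intrinsics and any distortion apply to the point x, -y, -z); pixel columns grow to the right and rows downward; lengths in m; the calibration is good to about 2 mm. A picture is of the moment at which its call begins: read the wrist's pose just before it.
- ctrl.job_done(): hands the job in, once; it reports no verdict.
Trained networks look in the newest picture that a camera, given by its name, has taken for a name from the list of things; names that differ only in an ending like _2 or _b are one class to them, and where a whole thing is asked for, a point or a joint stands for the part that bears it (a point fixed in the world has none). Each returns a list of dicts, best first, with "conf" (0 to 1); they miss things now and then, are a little off and sometimes report something else, mostly with a low value. They report only what shows in the picture. A call takes as long as a camera call.
- ctrl.boxes_of(camera, label): "location" ([column, row] in pixels, amid what is visible of it).
- ctrl.trace(camera, label): "pixels" (420x560 bool, what is visible of it) and "location" ([column, row] in pixels, amid what is visible of it).
- ctrl.landmark_of(camera, label): "location" ([column, row] in pixels: a listed point, or the origin of a listed thing).
The state is a dict: "time": time; "joint_positions": joint angles; "joint_velocities": joint speeds; "effort": joint torques, N m; "position": TCP position; "tool_rot": TCP orientation; "wrist_force": force on the tool from outside, world axes, zero at the start; "torque": the same for the moment, N m; "grip_width": finger opening in m.
Only numpy, scipy, OpenCV 4.12 (cv2) and the standard library are available. Lean on these libraries where they do the work, as an engineer would, in place of code of your own. Each camera call takes 0.05 s, during which the arm holds its last target.

## Working session

There is one attempt and no reset: what is moved stays moved. The work goes in short steps, Python scripts to look and compute and a tool call to move; the robot and the scene stay as the last step left them, time stands still between calls to the robot, and variables do not carry over. Pictures are saved under pics/ and viewed, and the job is handed in when it is done.

Besides the shell and the picture viewer there is one more tool, called after "Call:" as name([rows], argument=value, ...), one row to a line, values as JSON. send_rows: Moves the arm, as the interface text tells. Its arguments: {"type":"object","properties":{"steps":{"type":"array","items":{"type":"array","items":{"type":"number","minimum":-1,"maximum":1}}},"fingers":{"type":"number"},"newtons":{"type":"number"}},"required":["steps"]}

```bash
ls; mkdir -p pics; cat > h.py <<'E'
import numpy as np, cv2
from plant import ctrl
def pix2w(c,uv,z=None,r=None,T=None):
    K=np.array(c["mtx"]);d=np.array(c["dist_coeffs"])
    p=cv2.undistortPoints(np.array([[uv]],float),K,d)[0,0]
    ray=np.array([p[0],-p[1],-1.0])
    E=np.linalg.inv(np.array(c["extrinsics"])) if T is None else T
    o=E[:3,3]; dw=E[:3,:3]@ray
    if r is not None: return o+dw*r
    return o+dw*(z-o[2])/dw[2]
def w2pix(c,P):
    E=np.array(c["extrinsics"]);q=E[:3,:3]@P+E[:3,3]
    q=np.array([q[0],-q[1],-q[2]])
    return cv2.projectPoints(q.reshape(1,3),np.zeros(3),np.zeros(3),np.array(c["mtx"]),np.array(c["dist_coeffs"]))[0][0,0]
def save(c,n): cv2.imwrite("pics/"+n+".png",c["image"][:,:,::-1])
E
python3 - <<'E'
from h import *
print(ctrl.read_state())
print(ctrl.grip_point_offset)
for n in ["scene","side"]:
    c=ctrl.camera(n);save(c,n+"0")
    print(n,np.linalg.inv(np.array(c["extrinsics"])).round(3).tolist())
    for l in ["left_wheel","right_wheel","left_bearing","right_bearing","press"]:
        for q in ctrl.landmark_of(n,l)[:2]:
            uv=q["location"];z={"l":.228,"r":.228,"p":0}[l[0]]
            if "bear" in l: z=.122
            i=int(round(uv[1])),int(round(uv[0]))
            print(l,round(q["conf"],2),np.round(uv,1),pix2w(c,uv,z=z).round(4),pix2w(c,uv,r=c["range_z"][i]).round(4))
E
```

```text
pics
{'time': 0.0, 'joint_positions': array([ 0.26318979,  0.50185463, -0.42677378,  1.55145118,  0.22081639,
        1.13828619, -0.21031505]), 'joint_velocities': array([-0.00039055, -0.00015157,  0.00091659,  0.00129525, -0.00073694,
       -0.00047557, -0.00012477]), 'effort': array([-1.62834690e-04, -5.66597199e+01, -5.81602022e+00, -2.79113513e+01,
       -6.85700797e-02,  3.08415934e-02,  1.78752666e-04]), 'position': array([ 6.49245679e-01, -5.09631502e-05,  1.96872121e-01]), 'tool_rot': array([-3.14154468e+00,  1.94042877e-03,  4.18968482e-05]), 'wrist_force': array([-0.70957096, -0.10138869, -0.71794909]), 'torque': array([-0.00332641,  0.03244587,  0.04140641]), 'grip_width': 0.09163759480301126}
0.0188
scene [[-0.414, -0.516, 0.75, 1.53], [0.91, -0.218, 0.352, 0.455], [-0.018, 0.829, 0.559, 0.858], [0.0, 0.0, 0.0, 1.0]]
left_wheel 0.7 [337.  195.4] [0.5561 0.1792 0.228 ] [0.5596 0.1801 0.2302]
right_wheel 0.43 [259.5 181.5] [ 0.5714 -0.0662  0.228 ] [0.7334 0.0218 0.3344]
left_bearing 0.62 [338.2 224.2] [0.5494 0.1874 0.122 ] [0.6139 0.205  0.1704]
left_bearing 0.58 [258.1 179.9] [ 0.4017 -0.1639  0.122 ] [0.7274 0.0147 0.3344]
right_bearing 0.38 [261.6 211.4] [ 0.5787 -0.0606  0.122 ] [ 0.5979 -0.0502  0.1368]
press 0.86 [299.4 247. ] [0.5596 0.0641 0.    ] [0.6602 0.1046 0.089 ]
side [[0.707, 0.382, -0.595, -0.336], [-0.707, 0.372, -0.601, -0.878], [-0.008, 0.846, 0.534, 0.97], [0.0, 0.0, 0.0, 1.0]]
left_wheel 0.63 [245.9 179.8] [0.5537 0.1806 0.228 ] [0.5487 0.1747 0.2322]
right_wheel 0.63 [297.9 199.4] [ 0.5842 -0.0548  0.228 ] [ 0.5818 -0.0569  0.2299]
left_bearing 0.86 [248.8 205.3] [0.5514 0.1686 0.122 ] [0.532  0.1457 0.1406]
right_bearing 0.68 [299.2 222.2] [ 0.6011 -0.0484  0.122 ] [ 0.5547 -0.0895  0.164 ]
press 0.73 [272.6 240.5] [0.5704 0.0596 0.    ] [ 0.4863 -0.0274  0.09  ]
```

View pics/scene0.png

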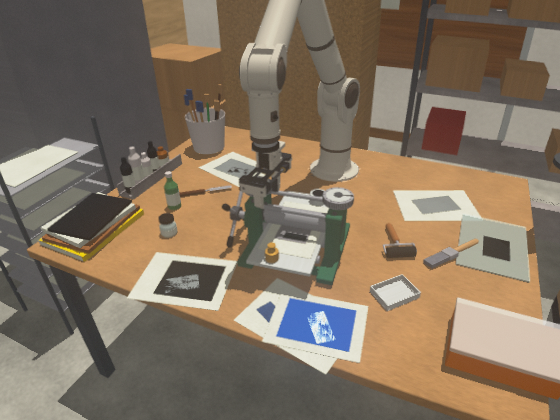

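View pics/side0.png

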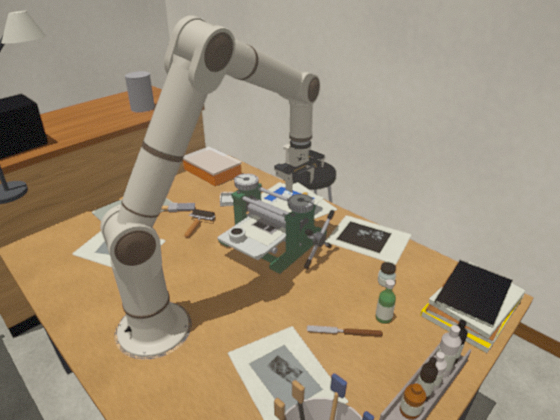

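Scene: wheels at about (338,197) and (262,180, hidden by the gripper). Side: wheels at (246,180) and (300,202). I'll lift straight up, shut the fingers and look from the wrist.

Call:
send_rows([
  [0, 0, -0.15, 0, 0, 0],
  [0, 0, -0.3, 0, 0, 0],
  [0, 0, -0.5, 0, 0, 0],
  [0.1, 0, -0.6, 0, 0, 0],
  [0.1, 0, -0.6, 0, 0, 0],
  [0.1, 0, -0.6, 0, 0, 0],
], fingers=1, newtons=40)

```text
time: 1.35
position: [0.6793, 0.0001, 0.3767]
tool_rot: [-3.142, 0.002, 0.0]
wrist_force: [-0.7, 0.7, -1.1]
grip_width: 0.0367
```

```bash
cat >> h.py <<'E'
from scipy.spatial.transform import Rotation as Ro
def wristT(c,s):
    T=np.eye(4);T[:3,:3]=Ro.from_euler("xyz",s["tool_rot"]).as_matrix();T[:3,3]=s["position"]
    return T@np.array(c["mount"])
E
python3 - <<'E'
from h import *
s=ctrl.read_state();print(s["time"],s["position"],s["tool_rot"],s["grip_width"],s["wrist_force"])
c=ctrl.camera("wrist");save(c,"w1");T=wristT(c,s);print(np.array(c["mount"]).round(3).tolist())
for l in ["left_wheel","right_wheel"]:
    for q in ctrl.landmark_of("wrist",l)[:2]:
        uv=q["location"];i=int(round(uv[1])),int(round(uv[0]))
        print(l,round(q["conf"],2),np.round(uv,1),pix2w(c,uv,z=.228,T=T).round(4),pix2w(c,uv,r=c["range_z"][i],T=T).round(4))
for n in ["scene","side"]:
    c=ctrl.camera(n);save(c,n+"1")
    for l in ["left_wheel","right_wheel"]:
        for q in ctrl.landmark_of(n,l)[:2]:
            uv=q["location"];i=int(round(uv[1])),int(round(uv[0]))
            print(n,l,round(q["conf"],2),np.round(uv,1),pix2w(c,uv,z=.228).round(4),pix2w(c,uv,r=c["range_z"][i]).round(4))
E
```

```text
1.35 [6.79255466e-01 1.46877808e-04 3.76681060e-01] [-3.14155230e+00  2.07595258e-03  3.43853667e-04] 0.036704535164421806 [-0.69599625  0.67979945 -1.11877244]
[[1.0, -0.002, 0.001, -0.001], [-0.001, -0.959, -0.285, -0.076], [0.002, 0.285, -0.959, -0.188], [0.0, 0.0, 0.0, 1.0]]
right_wheel 0.9 [181.3 248.8] [ 0.5785 -0.067   0.228 ] [ 0.5797 -0.0653  0.2321]
scene left_wheel 0.55 [334.3 193.9] [0.5513 0.1693 0.228 ] [0.5576 0.1712 0.2321]
scene right_wheel 0.89 [258.3 182.2] [ 0.5767 -0.0677  0.228 ] [ 0.5809 -0.0654  0.2308]
scene right_wheel 0.2 [168.6 235.6] [ 0.9077 -0.1574  0.228 ] [ 0.6885 -0.373   0.0062]
side left_wheel 0.63 [246.9 179. ] [0.5605 0.1827 0.228 ] [0.5538 0.1747 0.2336]
side left_wheel 0.23 [381.1 281.1] [ 0.4303 -0.4917  0.228 ] [ 0.6424 -0.3847  0.0226]
side right_wheel 0.79 [300.  198.8] [ 0.5922 -0.0573  0.228 ] [ 0.5863 -0.0625  0.2327]
```

View pics/w1.png

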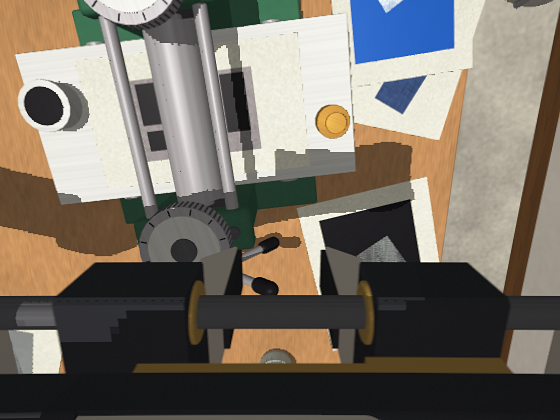

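View pics/scene1.png

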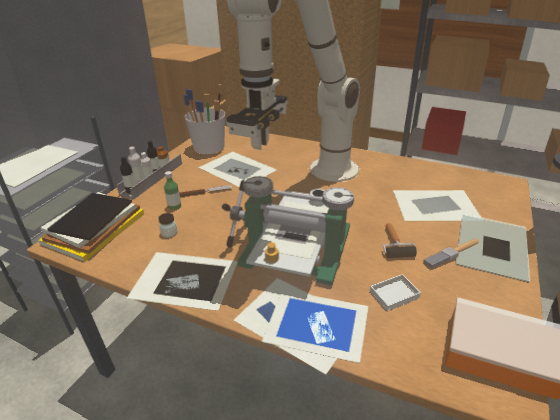

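Wrist picture: the right wheel is near (185,250) with a dark hub, and the left wheel is cut off at the top (135,10). I'll centre the view and go higher so both show.

Call:
send_rows([
  [-0.15, 0.1, -0.2, 0, 0, 0],
  [-0.3, 0.2, -0.4, 0, 0, 0],
  [-0.36, 0.26, -0.4, 0, 0, 0],
  [-0.36, 0.26, -0.4, 0, 0, 0],
  [-0.36, 0.26, -0.4, 0, 0, 0],
])

```text
time: 2.42
position: [0.572, -0.0776, 0.4977]
tool_rot: [-3.141, -0.0, 0.0]
wrist_force: [0.6, -0.2, -0.2]
grip_width: 0.0006
```

```bash
cat > look.py <<'E'
from h import *
import sys
n=sys.argv[1]
s=ctrl.read_state();print(s["time"],s["position"].round(4),s["tool_rot"].round(4),s["grip_width"],s["wrist_force"].round(1))
c=ctrl.camera("wrist");save(c,n);T=wristT(c,s)
np.savez("pics/"+n,img=c["image"],rz=c["range_z"],K=c["mtx"],d=c["dist_coeffs"],T=T)
for l in ["left_wheel","right_wheel"]:
    for q in ctrl.landmark_of("wrist",l)[:2]:
        uv=q["location"];i=int(round(uv[1])),int(round(uv[0]))
        print(l,round(q["conf"],2),np.round(uv,1),pix2w(c,uv,z=.228,T=T).round(4),pix2w(c,uv,r=c["range_z"][i],T=T).round(4))
E
python3 look.py w2
```

```text
2.425 [ 0.572  -0.0776  0.4977] [-3.1413e+00 -2.0000e-04  1.0000e-04] 0.0006448691006674687 [ 0.6 -0.2 -0.2]
```

View pics/w2.png

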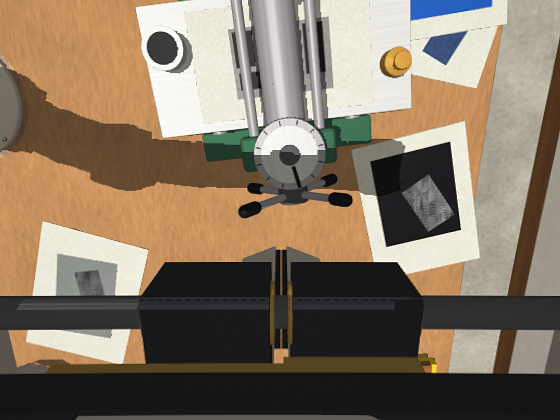

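The right wheel is at (290,155), with its index line pointing to about (298,185) and a central screw head at (290,155). Next the left wheel.

Call:
send_rows([
  [0, -0.2, 0, 0, 0, 0],
  [-0.03, -0.4, 0, 0, 0, 0],
  [-0.06, -0.6, 0, 0, 0, 0],
  [-0.1, -0.8, 0, 0, 0, 0],
  [-0.1, -0.8, 0, 0, 0, 0],
  [-0.1, -0.8, 0, 0, 0, 0],
])

```text
time: 3.32
position: [0.5421, 0.1626, 0.4969]
tool_rot: [3.141, 0.002, 0.002]
wrist_force: [0.8, -0.7, -0.1]
grip_width: 0.0005
```

```bash
python3 look.py w3; cat > td.py <<'E'
from h import *
import sys
def topdown(f,cx,cy,z,half=.07,res=.0005):
    a=np.load("pics/%s.npz"%f);T=a["T"];n=int(2*half/res)
    xs=cx-half+(np.arange(n)+.5)*res; ys=cy+half-(np.arange(n)+.5)*res
    X,Y=np.meshgrid(xs,ys);P=np.stack([X.ravel(),Y.ravel(),np.full(X.size,z)],1)
    q=(P-T[:3,3])@T[:3,:3];q=q*[1,-1,-1]
    uv=cv2.projectPoints(q.reshape(-1,1,3),np.zeros(3),np.zeros(3),a["K"],a["d"])[0].reshape(n,n,2).astype(np.float32)
    im=cv2.remap(a["img"],uv[...,0],uv[...,1],cv2.INTER_LINEAR)
    rz=cv2.remap(a["rz"],uv[...,0],uv[...,1],cv2.INTER_NEAREST)
    # world z from depth of nearest pixel
    r=P-T[:3,3];dep=-( r@T[:3,:3])[:,2]
    W=T[:3,3]+r*(rz.ravel()/dep)[:,None]
    return im,W.reshape(n,n,3)
E
python3 - <<'E'
from td import *
for f,c in [("w2",(.583,-.06)),("w3",(.554,.178))]:
    im,W=topdown(f,*c,.228)
    m=(W[...,2]>.222)&(W[...,2]<.24)
    p=W[m];print(f,len(p),"z",np.median(p[:,2]),"top mean",p.mean(0))
    pts=p[:,:2].astype(np.float32);print(cv2.minEnclosingCircle(pts))
    cv2.imwrite("pics/td_%s.png"%f,cv2.resize(im[:,:,::-1],None,fx=2,fy=2))
E
cd pics; python3 -c "
import cv2,numpy as np
cv2.imwrite('tda.png',cv2.resize(np.hstack([cv2.imread('td_w2.png'),cv2.imread('td_w3.png')]),(800,400)))"
```

```text
3.325 [0.5421 0.1626 0.4969] [3.1411e+00 1.6000e-03 1.9000e-03] 0.0005369593805031997 [ 0.8 -0.7 -0.1]
left_wheel 0.69 [291.7 148.6] [0.5539 0.1797 0.228 ] [0.5538 0.1803 0.2322]
w2 25561 z 0.22989077780303585 top mean [ 0.58114641 -0.06749314  0.22999393]
((0.5812782049179077, -0.06756331026554108), 0.04621001332998276)
w3 25524 z 0.2299462419352762 top mean [0.5520931  0.1807697  0.23006189]
((0.5521950125694275, 0.18079422414302826), 0.046312056481838226)
```

View pics/w3.png

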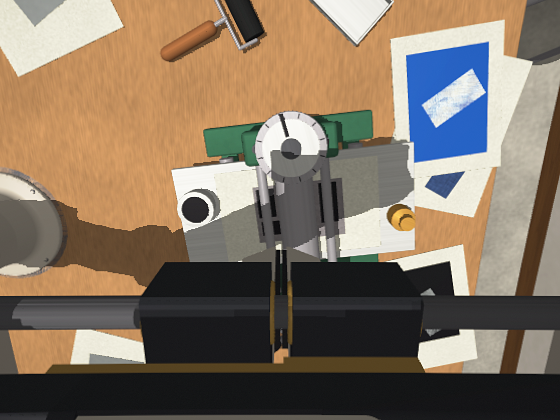

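View pics/tda.png

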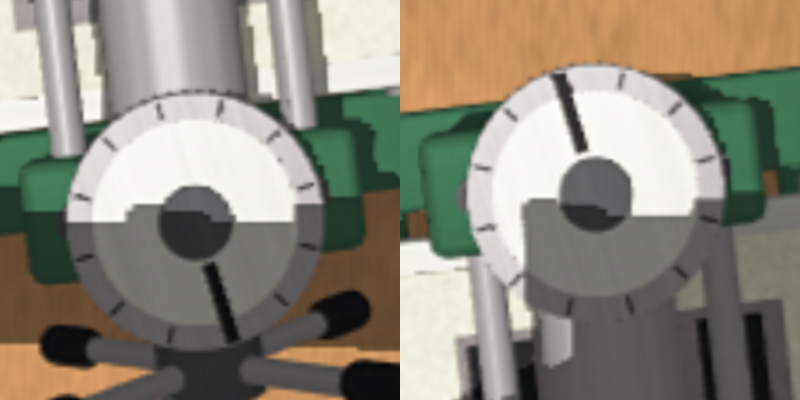

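Right wheel centre is about (0.581,-0.0675) and left about (0.552,0.181). They are 250 mm apart with tops at about 0.230, which matches the description. The index lines point down-right (right wheel) and up-left (left wheel). Next: index-angle reading and finger shape.

```bash
cat >> td.py <<'E'
C={"R":(.5812,-.0675),"L":(.5521,.1808)}
def index(f,w,z=.230,c=None,refine=True):
    c=c or C[w]
    im,W=topdown(f,*c,z)
    m=np.abs(W[...,2]-z)<.006; ctr=c
    g=im.min(2).astype(np.uint8)
    n=g.shape[0]
    pol=cv2.warpPolar(g,(70,720),(n/2,n/2),70*1.0,cv2.WARP_POLAR_LINEAR) # r px (0.5mm), ang cw in image
    pol=np.vstack([pol,pol,pol]).astype(np.uint8)
    cl=cv2.morphologyEx(pol,cv2.MORPH_CLOSE,np.ones((61,1),np.uint8))
    ratio=(cl.astype(float)+5)/(pol+5.)
    s=np.log(ratio[720:1440,40:74]).mean(1)
    s=cv2.blur(np.tile(s,3).reshape(-1,1),(1,9)).ravel()[720:1440]
    k=int(np.argmax(s)); ks=np.arange(k-12,k+13);wt=s[ks%720]-.3*s[k];wt=np.clip(wt,0,None)
    a=-(ks*wt).sum()/wt.sum()*.5
    s2=s.copy();s2[(np.arange(k-40,k+41))%720]=0
    return (a+180)%360-180, s[k], s2.max()
E
python3 - <<'E'
from td import *
print(index("w2","R"),index("w3","L"))
for f in ["w1","w3"]:
    a=np.load("pics/%s.npz"%f) if f!="w1" else None
    if a is None: continue
    from plant import ctrl
    s=ctrl.read_state()
    c=ctrl.camera("wrist");M=np.array(c["mount"])
    v,u=np.mgrid[0:420,0:560];uv=np.stack([u,v],-1).reshape(-1,1,2).astype(float)
    p=cv2.undistortPoints(uv,a["K"],a["d"])[:,0]
    r=a["rz"].ravel()
    P=np.stack([p[:,0]*r,-p[:,1]*r,-r],1)@M[:3,:3].T+M[:3,3]
    m=(r>0)&(P[:,2]>-.09)&(P[:,2]<.01)
    P=P[m]
    for z0 in np.arange(-.09,.01,.01):
        q=P[(P[:,2]>=z0)&(P[:,2]<z0+.01)]
        if len(q): print(round(z0,3),len(q),q.min(0).round(4)[:2],q.max(0).round(4)[:2])
cv2.imwrite("pics/wc.png",cv2.resize(cv2.imread("pics/w3.png")[230:380,200:360],(640,600),interpolation=cv2.INTER_CUBIC))
for n,P in [("scene",None),("side",None)]:
    c=ctrl.camera(n);uv=w2pix(c,np.array(ctrl.read_state()["position"]));print(n,uv)
    u,v=map(int,uv);im=c["image"][max(v-60,0):v+20,u-40:u+40,::-1];cv2.imwrite("pics/f_%s.png"%n,cv2.resize(im,(400,400*im.shape[0]//im.shape[1]),interpolation=cv2.INTER_CUBIC))
E
cd pics; python3 -c "
import cv2,numpy as np
cv2.imwrite('ff.png',np.hstack([cv2.imread('f_scene.png'),cv2.imread('f_side.png')]))"
```

```text
(np.float64(-71.86534647994804), np.float64(1.8960672861675754), np.float64(0.043931160337255665)) (np.float64(106.74268420452074), np.float64(1.597799801572096), np.float64(0.03749505951851985))
-0.09 34 [-0.0034  0.0016] [0.0016 0.008 ]
-0.08 218 [-0.0033 -0.0093] [0.0015 0.0103]
-0.07 156 [-0.0042 -0.011 ] [ 0.0023 -0.0078]
-0.06 230 [-0.0045 -0.011 ] [ 0.0025 -0.0009]
-0.05 522 [-0.0177 -0.0111] [ 0.0157 -0.0081]
-0.04 364 [-0.0154 -0.0108] [ 0.0122 -0.0081]
-0.03 9 [-0.0045 -0.01  ] [ 0.003  -0.0084]
scene [337.60601176 103.45258465]
side [243.64653778 112.40025873]
```

View pics/ff.png

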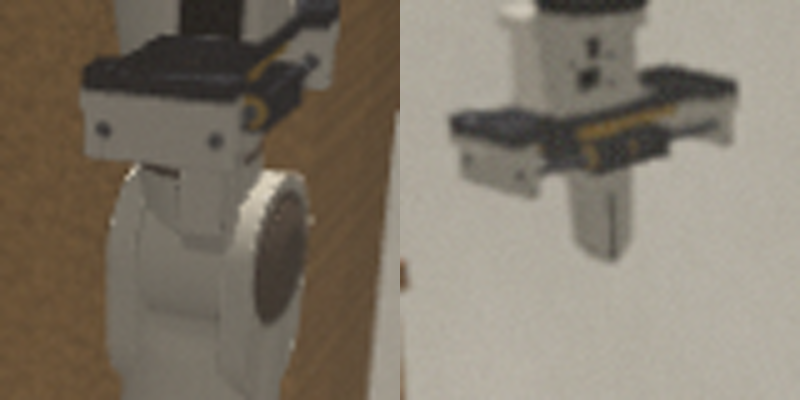

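View pics/wc.png

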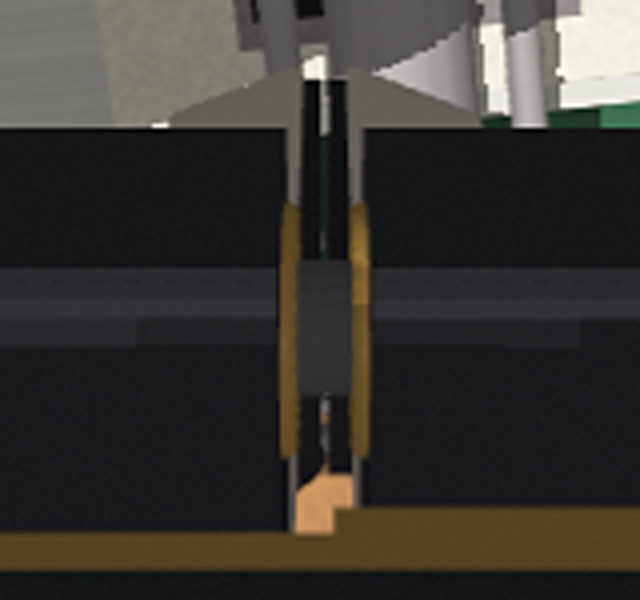

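The crop suggests the finger tip sits above the projected TCP, so I'll check that with depth.

```bash
python3 - <<'E'
from h import *
s=ctrl.read_state();print(s["position"])
R=Ro.from_euler("xyz",s["tool_rot"]).as_matrix()
for n in ["scene","side"]:
    c=ctrl.camera(n)
    uv=w2pix(c,s["position"]);print(n,uv,pix2w(c,uv,z=s["position"][2]),c["mtx"][0],c["dist_coeffs"])
    v,u=np.mgrid[0:420,0:560]
    p=cv2.undistortPoints(np.stack([u,v],-1).reshape(-1,1,2).astype(float),np.array(c["mtx"]),np.array(c["dist_coeffs"]))[:,0]
    r=c["range_z"].ravel();E=np.linalg.inv(np.array(c["extrinsics"]))
    W=(np.stack([p[:,0]*r,-p[:,1]*r,-r],1))@E[:3,:3].T+E[:3,3]
    P=(W-s["position"])@R
    m=(r>0)&(np.abs(P[:,:2]).max(1)<.03)&(P[:,2]>-.09)&(P[:,2]<.03)
    Q=P[m]
    for z0 in np.arange(-.09,.03,.006):
        q=Q[(Q[:,2]>=z0)&(Q[:,2]<z0+.006)]
        if len(q): print(round(z0,3),len(q),q[:,:2].min(0).round(4),q[:,:2].max(0).round(4))
E
```

```text
[0.54241265 0.16081277 0.49772634]
scene [337.69535371 103.39986111] [0.54241265 0.16081277 0.49772634] [405.80032932   0.         280.95946976] [-0.08227318  0.          0.          0.          0.        ]
-0.09 1 [-0.0213 -0.0103] [-0.0213 -0.0103]
-0.084 2 [-0.0117 -0.011 ] [-0.0116 -0.0108]
-0.078 17 [-0.0128 -0.0115] [0.0224 0.0103]
-0.072 29 [-0.0164 -0.0114] [0.0227 0.0104]
-0.066 28 [-0.0167 -0.0114] [0.0206 0.01  ]
-0.06 33 [-0.0188 -0.0114] [0.0198 0.0101]
-0.054 24 [-0.0134 -0.011 ] [0.0233 0.0105]
-0.048 29 [-0.0102 -0.0118] [0.0189 0.0106]
-0.042 21 [-0.0145 -0.0113] [0.0193 0.0095]
-0.036 17 [-0.0062 -0.0109] [0.0122 0.0105]
-0.03 4 [ 0.0013 -0.0102] [ 0.0042 -0.0002]
side [243.64653778 112.40025873] [0.54241265 0.16081277 0.49772634] [418.11257785   0.         276.3420589 ] [-0.10667866  0.          0.          0.          0.        ]
-0.09 21 [-0.0216 -0.0096] [0.0171 0.0133]
-0.084 23 [-0.0213 -0.0114] [0.0169 0.0125]
-0.078 22 [-0.0207 -0.0135] [0.0128 0.0137]
-0.072 20 [-0.0208 -0.0131] [0.0151 0.0109]
-0.066 25 [-0.0204 -0.0116] [0.0142 0.0129]
-0.06 18 [-0.0218 -0.0079] [0.0147 0.0122]
-0.054 21 [-0.0177 -0.0141] [0.0141 0.0127]
-0.048 22 [-0.0189 -0.011 ] [0.0123 0.0144]
-0.042 13 [-0.0134 -0.0102] [0.0092 0.0098]
-0.036 10 [-0.0086 -0.0117] [0.0059 0.0102]
-0.03 1 [-0.     -0.0166] [-0.     -0.0166]
```

```bash
python3 - <<'E'
from h import *
s=ctrl.read_state()
R=Ro.from_euler("xyz",s["tool_rot"]).as_matrix()
for n in ["scene","side","wrist"]:
    c=ctrl.camera(n)
    v,u=np.mgrid[0:420,0:560]
    p=cv2.undistortPoints(np.stack([u,v],-1).reshape(-1,1,2).astype(float),np.array(c["mtx"]),np.array(c["dist_coeffs"]))[:,0]
    r=c["range_z"].ravel();E=np.linalg.inv(np.array(c["extrinsics"])) if n!="wrist" else wristT(c,s)
    W=(np.stack([p[:,0]*r,-p[:,1]*r,-r],1))@E[:3,:3].T+E[:3,3]
    P=(W-s["position"])@R
    print(n,(r==0).sum())
    for a,b in [(0,.012),(.025,.045),(.05,.11)]:
      m=(r>0)&(np.abs(P[:,0])<b)&(np.abs(P[:,0])>=a)&(np.abs(P[:,1])<.06)&(P[:,2]>-.2)&(P[:,2]<.1)
      print(a,b,m.sum(),np.percentile(P[m,2],[2,50,90,98,100]).round(3) if m.sum() else "")
    if n=="side":
        uv=w2pix(c,s["position"]);U,V=uv.astype(int)
        print((P[:,2].reshape(420,560)[V-20:V+6:2,U-2:U+12:2]).round(3)); 
        print(c["range_z"][V-20:V+6:2,U-2:U+12:2].round(3))
    if n=="wrist":
        print(P.reshape(420,560,3)[236:270:3,282].round(3).tolist())
        print(P.reshape(420,560,3)[250:280:3,270].round(3).tolist())
E
```

```text
scene 1928
0 0.012 260 [-0.196 -0.143 -0.039 -0.031 -0.028]
0.025 0.045 182 [-0.199 -0.138 -0.108 -0.102 -0.1  ]
0.05 0.11 835 [-0.138 -0.121 -0.101 -0.097 -0.095]
side 939
0 0.012 298 [-0.197 -0.122 -0.048 -0.033 -0.03 ]
0.025 0.045 255 [-0.199 -0.136 -0.108 -0.097 -0.093]
0.05 0.11 546 [-0.176 -0.13  -0.105 -0.099 -0.097]
[[-0.075 -0.072 -0.071 -0.069  0.389  0.388  0.383]
 [-0.067 -0.067 -0.064 -0.061  0.411  0.399  0.392]
 [-0.061 -0.061 -0.058 -0.057  0.421  0.419  0.401]
 [-0.056 -0.054 -0.05  -0.049  0.439  0.432  0.422]
 [-0.05  -0.045 -0.042 -0.042  0.451  0.441  0.441]
 [-0.04  -0.04  -0.037 -0.036  0.459  0.464  0.459]
 [ 0.497 -0.031 -0.032  0.49   0.479  0.476  0.47 ]
 [ 0.52   0.512  0.501  0.501  0.497  0.488  0.486]
 [ 0.528  0.524  0.521  0.514  0.513  0.507  0.506]
 [ 0.543  0.541  0.534  0.53   0.526  0.524  0.518]
 [ 0.569  0.562  0.546  0.547  0.541  0.536  0.531]
 [ 0.577  0.578  0.563  0.565  0.556  0.564  0.541]
 [ 0.593  0.595  0.586  0.577  0.567  0.568  0.563]]
[[1.346 1.355 1.357 1.366 2.913 2.908 2.891]
 [1.352 1.352 1.364 1.371 2.947 2.905 2.882]
 [1.355
[... 497 characters left out ...]
9
0 0.012 18530 [-0.139 -0.119 -0.103 -0.04  -0.03 ]
0.025 0.045 19771 [-0.138 -0.129 -0.111 -0.106 -0.1  ]
0.05 0.11 6301 [-0.132 -0.112 -0.099 -0.096 -0.094]
[[0.001, 0.136, 0.363], [0.001, 0.141, 0.364], [0.001, 0.148, 0.367], [0.001, 0.153, 0.366], [0.001, 0.175, 0.405], [-0.0, -0.009, -0.032], [-0.0, -0.009, -0.035], [-0.0, -0.009, -0.039], [-0.0, -0.009, -0.042], [-0.0, -0.008, -0.043], [-0.0, -0.009, -0.048], [-0.0, -0.009, -0.051]]
[[-0.006, -0.011, -0.035], [-0.006, -0.01, -0.038], [-0.001, -0.076, -0.188], [-0.006, -0.01, -0.044], [-0.004, -0.035, -0.1], [-0.004, -0.035, -0.102], [-0.004, -0.035, -0.103], [-0.003, -0.036, -0.106], [-0.003, -0.036, -0.108], [-0.003, -0.035, -0.108]]
```

All three cameras agree that the finger tips end 30 mm behind the reported TCP. The body begins 66 mm behind the tip, as specified, so tip z = reported z + 0.030. I'll descend beside the left wheel, outside the frame, and check this.

Call:
send_rows([
  [0.08, -0.2, 0, 0, 0, 0],
  [0.08, -0.3, 0.2, 0, 0, 0],
  [0.08, -0.3, 0.4, 0, 0, 0],
  [0.08, -0.3, 0.6, 0, 0, 0],
  [0.08, -0.3, 0.8, 0, 0, 0],
  [0.08, -0.3, 0.97, 0, 0, 0],
  [0.08, -0.3, 0.97, 0, 0, 0],
  [0.08, -0.3, 0.97, 0, 0, 0],
])

```text
time: 4.88
position: [0.5672, 0.2529, 0.2092]
tool_rot: [-3.14, -0.002, -0.0]
wrist_force: [1.5, 0.8, 1.1]
grip_width: 0.0003
```

```bash
cat > tip.py <<'E'
from h import *
import sys
s=ctrl.read_state();print(s["time"],s["position"].round(4),s["tool_rot"].round(4),s["wrist_force"].round(1))
R=Ro.from_euler("xyz",s["tool_rot"]).as_matrix()
ims=[]
for n in ["scene","side"]:
    c=ctrl.camera(n)
    v,u=np.mgrid[0:420,0:560]
    p=cv2.undistortPoints(np.stack([u,v],-1).reshape(-1,1,2).astype(float),np.array(c["mtx"]),np.array(c["dist_coeffs"]))[:,0]
    r=c["range_z"].ravel();E=np.linalg.inv(np.array(c["extrinsics"]))
    W=(np.stack([p[:,0]*r,-p[:,1]*r,-r],1))@E[:3,:3].T+E[:3,3]
    P=(W-s["position"])@R
    m=(r>0)&(np.abs(P[:,0])<.01)&(np.abs(P[:,1])<.016)&(P[:,2]>-.09)&(P[:,2]<.03)
    print(n,"tip z world",np.sort(W[m,2])[:4].round(4))
    uv=w2pix(c,s["position"]);U,V=uv.astype(int)
    ims.append(cv2.resize(c["image"][V-50:V+40,U-45:U+45,::-1],(400,400),interpolation=cv2.INTER_CUBIC))
cv2.imwrite("pics/%s.png"%sys.argv[1],np.hstack(ims))
E
python3 tip.py t1
```

```text
4.875 [0.5672 0.2529 0.2092] [-3.1401e+00 -2.4000e-03 -1.0000e-04] [1.5 0.8 1.1]
scene tip z world [0.2376 0.2377 0.2393 0.2411]
side tip z world [0.2421 0.2446 0.2487 0.2494]
```

View pics/t1.png

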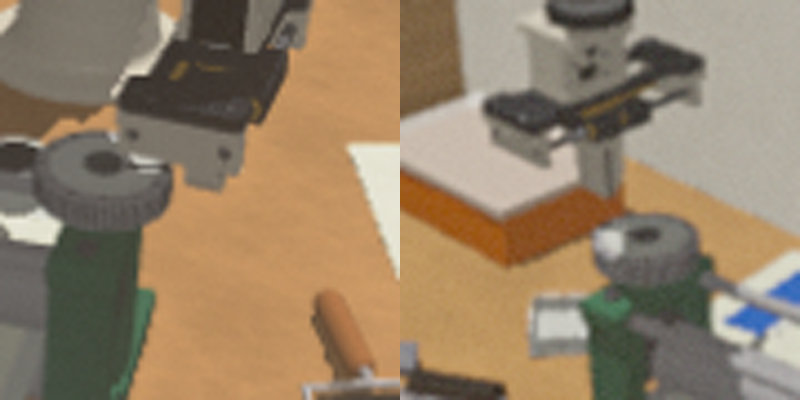

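Confirmed: the tips stand at about z 0.239 with the reported z at 0.209. I'll lower 33 mm and press lightly on the rim from the +y side.

Call:
send_rows([
  [0, 0, 0.06, 0, 0, 0],
  [0, 0, 0.11, 0, 0, 0],
  [0, 0.02, 0.11, 0, 0, 0],
  [0, 0.04, 0.11, 0, 0, 0],
  [0, 0.055, 0.11, 0, 0, 0],
  [0, 0.055, 0.11, 0, 0, 0],
], newtons=60)

```text
time: 5.72
position: [0.5662, 0.2376, 0.1744]
tool_rot: [-3.138, -0.001, 0.001]
wrist_force: [1.4, 4.8, -3.3]
grip_width: 0.0008
```

Call:
send_rows([
  [0, 0.005, 0, 0, 0, 0],
  [0, 0.01, 0, 0, 0, 0],
  [0, 0.01, 0, 0, 0, 0],
])

```text
time: 6.1
position: [0.566, 0.2377, 0.1745]
tool_rot: [-3.134, -0.002, 0.003]
wrist_force: [2.4, 10.1, -6.0]
grip_width: 0.0005
```

```bash
python3 tip.py t2; ls -la; python3 -c "
from plant import ctrl
print([a for a in dir(ctrl) if a[0]!='_'])"
```

```text
6.1 [0.566  0.2377 0.1745] [-3.1341e+00 -2.0000e-03  2.8000e-03] [ 2.4 10.1 -6. ]
scene tip z world [0.2068 0.2076 0.2079 0.2081]
side tip z world [0.2299 0.2306 0.2314 0.2316]
total 28
drwxr-xr-x  3 agent agent 4096 Dec  6 08:37 .
drwxr-xr-x 23 root  root  4096 Dec  6 08:32 ..
-rw-r--r--  1 agent agent  888 Dec  6 08:34 h.py
-rw-r--r--  1 agent agent  572 Dec  6 08:34 look.py
drwxr-xr-x  2 agent agent 4096 Dec  6 08:38 pics
-rw-r--r--  1 agent agent 1526 Dec  6 08:35 td.py
-rw-r--r--  1 agent agent  902 Dec  6 08:37 tip.py
['PlanningError', 'boxes_of', 'camera', 'grip_point_offset', 'job_done', 'landmark_of', 'read_state', 'trace']
```

View pics/t2.png

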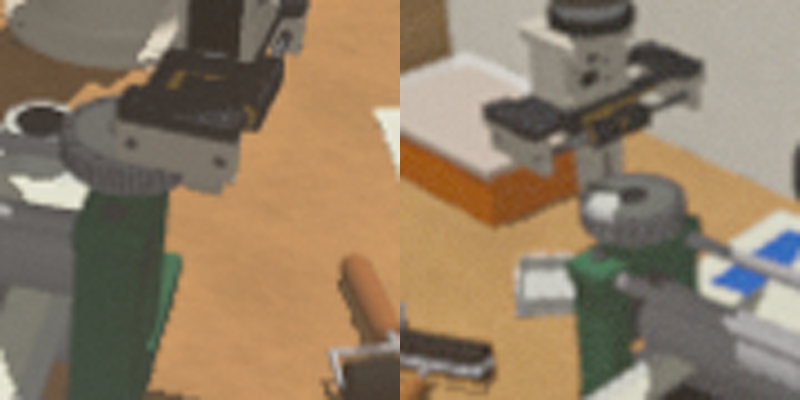

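Contact at about 2 N/mm, with 10 N on the rim at the commanded pose. Next is a path generator: an orbit with fixed tool orientation, pressed inwards by a set depth.

```bash
cat > path.py <<'E'
import numpy as np, json
a,b,R=.018,.0103,.045
def curve(delta):
    """closed polyline anticlockwise of tool centre rel. wheel centre, with start at (+a, top)"""
    r=R-delta; P=[]
    q=np.linspace(0,np.pi/2,60)
    for k,(sx,sy) in enumerate([(-1,1),(-1,-1),(1,-1),(1,1)]):
        t=np.pi/2*(k+1)+q
        P+=[np.stack([sx*a+r*np.cos(t),sy*b+r*np.sin(t)],1)]
    return np.vstack(P)
def densify(P):
    P=np.vstack([P,P[:1]]);s=np.r_[0,np.cumsum(np.hypot(*np.diff(P,axis=0).T))]
    return P,s
def gen(C,cmd,length,delta,step=.010,maxrows=20):
    """rows in tool x,y from commanded cmd (world xy); returns rows and final cmd"""
    P,s=densify(curve(delta));L=s[-1]
    g=np.linspace(0,L,4000);X=np.stack([np.interp(g,s,P[:,i]) for i in (0,1)],1)
    s0=g[np.argmin(np.hypot(*(X+C-cmd).T))]
    n=int(round(length/step));rows=[]
    for i in range(1,n+1):
        t=(s0+i*step)%L
        p=np.array([np.interp(t,s,P[:,j]) for j in (0,1)])+C
        d=(p-cmd)/.3
        rows.append([round(d[0],3),round(-d[1],3)])
    rr=np.array(rows[-1])*.3
    return rows,cmd+[rr[0],-rr[1]],L
E
python3 - <<'E'
from path import *
r,c,L=gen(np.array([.5521,.1815]),np.array([.566,.2325]),.08,.006)
print(json.dumps([x+[0,0,0,0] for x in r]),c,L)
E
```

```text
[[-0.033, 0.006, 0, 0, 0, 0], [-0.067, 0.006, 0, 0, 0, 0], [-0.1, 0.006, 0, 0, 0, 0], [-0.133, 0.008, 0, 0, 0, 0], [-0.165, 0.019, 0, 0, 0, 0], [-0.192, 0.038, 0, 0, 0, 0], [-0.214, 0.063, 0, 0, 0, 0], [-0.229, 0.093, 0, 0, 0, 0]] [0.4973 0.2046] 0.3582369898709573
```

Call:
send_rows([
  [-0.033, 0.006, 0, 0, 0, 0],
  [-0.067, 0.006, 0, 0, 0, 0],
  [-0.1, 0.006, 0, 0, 0, 0],
])

```text
time: 6.58
position: [0.536, 0.2376, 0.1751]
tool_rot: [-3.132, -0.003, 0.005]
wrist_force: [2.5, 11.9, -4.3]
grip_width: 0.0009
```

```bash
python3 tip.py t3
```

```text
6.575 [0.536  0.2376 0.1751] [-3.1322 -0.0034  0.0047] [ 2.5 11.9 -4.3]
scene tip z world [0.2037 0.2047 0.2048 0.205 ]
side tip z world [0.21   0.2156 0.2195 0.2237]
```

View pics/t3.png

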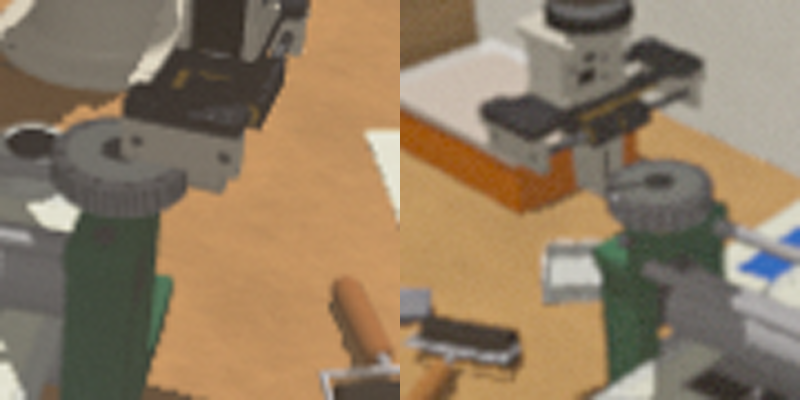

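The side view shows the left index line now pointing image-left at (625,185), so the wheel follows by about 38° as expected. Continuing.

```bash
cat > go.py <<'E'
from path import *
import sys
x,y,l,d,cx,cy=map(float,sys.argv[1:7])
st=float(sys.argv[7]) if len(sys.argv)>7 else .01
r,c,L=gen(np.array([cx,cy]),np.array([x,y]),l,d,st)
print(json.dumps([q+[0,0,0,0] for q in r]),c.round(4))
E
python3 go.py .536 .2307 .1 .006 .5521 .1815
```

```text
[[-0.033, 0.002, 0, 0, 0, 0], [-0.065, 0.013, 0, 0, 0, 0], [-0.092, 0.032, 0, 0, 0, 0], [-0.114, 0.057, 0, 0, 0, 0], [-0.129, 0.087, 0, 0, 0, 0], [-0.136, 0.119, 0, 0, 0, 0], [-0.136, 0.153, 0, 0, 0, 0], [-0.136, 0.186, 0, 0, 0, 0], [-0.135, 0.219, 0, 0, 0, 0], [-0.125, 0.251, 0, 0, 0, 0]] [0.4985 0.1554]
```

Call:
send_rows([
  [-0.033, 0.002, 0, 0, 0, 0],
  [-0.065, 0.013, 0, 0, 0, 0],
  [-0.092, 0.032, 0, 0, 0, 0],
  [-0.114, 0.057, 0, 0, 0, 0],
  [-0.129, 0.087, 0, 0, 0, 0],
])

```text
time: 7.3
position: [0.4948, 0.2082, 0.1746]
tool_rot: [-3.138, 0.002, 0.004]
wrist_force: [-6.8, 5.2, 2.2]
grip_width: 0.0007
```

```bash
python3 tip.py t4;python3 go.py .4973 .2046 .05 .006 .5521 .1815
```

```text
7.3 [0.4948 0.2082 0.1746] [-3.1379e+00  1.9000e-03  3.7000e-03] [-6.8  5.2  2.2]
scene tip z world [0.1449 0.1471 0.2052 0.2086]
side tip z world [0.1514 0.1539 0.1796 0.184 ]
[[-0.007, 0.032, 0, 0, 0, 0], [-0.007, 0.066, 0, 0, 0, 0], [-0.007, 0.099, 0, 0, 0, 0], [-0.006, 0.132, 0, 0, 0, 0], [0.004, 0.164, 0, 0, 0, 0]] [0.4985 0.1554]
```

View pics/t4.png

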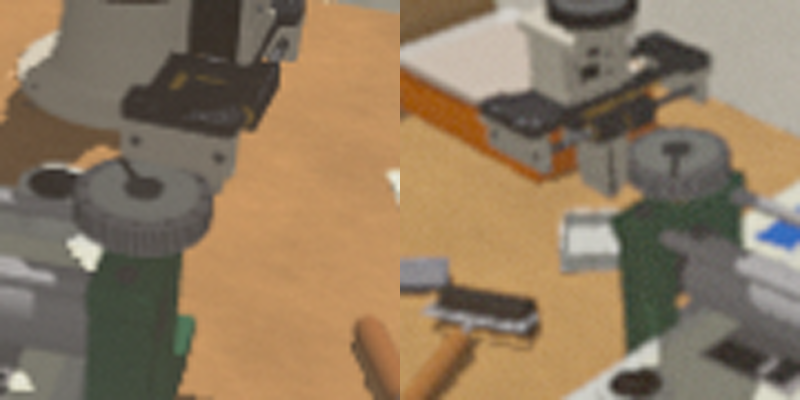

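The left index now points towards the side camera (about 220°), so the wheel has turned about 112° and tracks the finger. Continuing round the back and inner side.

```bash
python3 go.py .4973 .2046 .1 .0065 .5521 .1815
```

```text
[[-0.005, 0.033, 0, 0, 0, 0], [-0.006, 0.066, 0, 0, 0, 0], [-0.006, 0.1, 0, 0, 0, 0], [-0.004, 0.133, 0, 0, 0, 0], [0.006, 0.165, 0, 0, 0, 0], [0.024, 0.193, 0, 0, 0, 0], [0.048, 0.216, 0, 0, 0, 0], [0.077, 0.231, 0, 0, 0, 0], [0.11, 0.239, 0, 0, 0, 0], [0.143, 0.24, 0, 0, 0, 0]] [0.5402 0.1326]
```

Call:
send_rows([
  [-0.006, 0.033, 0, 0, 0, 0],
  [-0.006, 0.066, 0, 0, 0, 0],
  [-0.006, 0.1, 0, 0, 0, 0],
  [-0.004, 0.133, 0, 0, 0, 0],
  [0.006, 0.165, 0, 0, 0, 0],
  [0.024, 0.193, 0, 0, 0, 0],
])

```text
time: 8.15
position: [0.5, 0.1452, 0.1738]
tool_rot: [3.138, 0.008, 0.001]
wrist_force: [-11.5, -4.1, 5.9]
grip_width: 0.0003
```

Call:
send_rows([
  [0.024, 0.023, 0, 0, 0, 0],
  [0.053, 0.038, 0, 0, 0, 0],
  [0.086, 0.046, 0, 0, 0, 0],
  [0.119, 0.047, 0, 0, 0, 0],
])

```text
time: 8.65
position: [0.5398, 0.1255, 0.174]
tool_rot: [3.133, 0.003, -0.005]
wrist_force: [-2.8, -11.6, 3.9]
grip_width: -0.0001
```

```bash
python3 tip.py t5; python3 look.py w5; python3 go.py .5402 .1326 .09 .0065 .5521 .1815
```

```text
8.65 [0.5398 0.1255 0.174 ] [ 3.1333e+00  2.6000e-03 -5.2000e-03] [ -2.8 -11.6   3.9]
scene tip z world [0.1486 0.1495 0.1505 0.1518]
side tip z world [0.1443 0.1443 0.1449 0.1459]
8.75 [0.5415 0.1256 0.174 ] [ 3.1343e+00  1.0000e-04 -5.8000e-03] 0.000595104569092992 [  1.5 -11.6   0.1]
left_wheel 0.83 [313.8 164.3] [0.5532 0.1791 0.228 ] [0.5525 0.1805 0.2353]
[[0.033, -0.0, 0, 0, 0, 0], [0.067, -0.0, 0, 0, 0, 0], [0.1, -0.0, 0, 0, 0, 0], [0.133, -0.005, 0, 0, 0, 0], [0.164, -0.017, 0, 0, 0, 0], [0.19, -0.038, 0, 0, 0, 0], [0.21, -0.064, 0, 0, 0, 0], [0.223, -0.095, 0, 0, 0, 0], [0.228, -0.127, 0, 0, 0, 0]] [0.6086 0.1707]
```

View pics/t5.png

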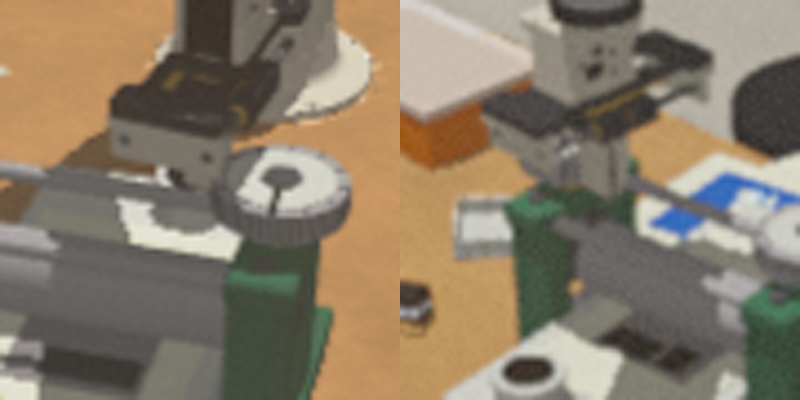

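View pics/w5.png

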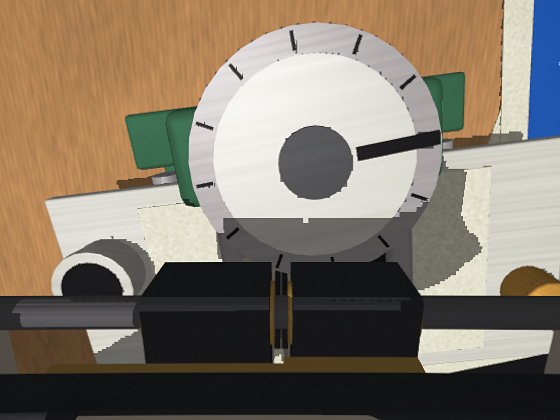

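From this side the wrist camera sees the wheel well: the left index points right, (440,137). I'll measure it, then continue.

```bash
python3 -c "
from td import *
print(index('w5','L',z=.2335))"
```

```text
(np.float64(11.759966012794791), np.float64(1.8585272607400896), np.float64(0.11165308498309143))
```

Call:
send_rows([
  [0.033, 0, 0, 0, 0, 0],
  [0.067, 0, 0, 0, 0, 0],
  [0.1, 0, 0, 0, 0, 0],
  [0.133, -0.005, 0, 0, 0, 0],
  [0.164, -0.017, 0, 0, 0, 0],
  [0.19, -0.038, 0, 0, 0, 0],
  [0.21, -0.064, 0, 0, 0, 0],
])

```text
time: 9.78
position: [0.6073, 0.1446, 0.1745]
tool_rot: [3.135, -0.005, -0.006]
wrist_force: [7.5, -9.8, -2.4]
grip_width: 0.0004
```

```bash
python3 tip.py t6; python3 look.py w6;  python3 -c "
from td import *
print(index('w6','L',z=.2335))"
```

```text
9.775 [0.6073 0.1446 0.1745] [ 3.1349 -0.0053 -0.006 ] [ 7.5 -9.8 -2.4]
scene tip z world [0.1711 0.1719 0.1726 0.1729]
side tip z world [0.174  0.1756 0.1766 0.1767]
9.875 [0.6085 0.1462 0.1747] [ 3.137  -0.0078 -0.0048] 0.00022182386744660435 [10.8 -7.  -4.2]
left_wheel 0.57 [135.8 217.9] [0.5513 0.1789 0.228 ] [0.5554 0.1822 0.238 ]
(np.float64(112.22366140118334), np.float64(1.6410160268735159), np.float64(0.41837970298360283))
```

View pics/w6.png

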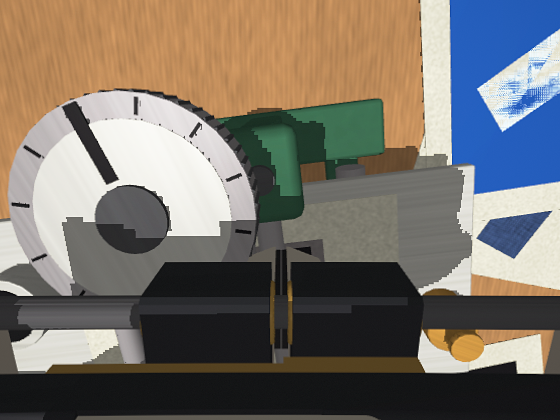

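The left wheel is back near 112°, so it has made about 1.0 turn. I'll retract, lift and hop to the +y side of the right wheel.

Call:
send_rows([
  [0.05, 0.05, 0, 0, 0, 0],
  [0.05, 0.05, -0.1, 0, 0, 0],
  [0.05, 0.08, -0.2, 0, 0, 0],
  [0, 0.25, -0.2, 0, 0, 0],
  [-0.07, 0.4, -0.2, 0, 0, 0],
  [-0.13, 0.5, -0.2, 0, 0, 0],
  [-0.13, 0.5, -0.1, 0, 0, 0],
  [-0.13, 0.5, 0, 0, 0, 0],
  [-0.13, 0.5, 0, 0, 0, 0],
])

```text
time: 11.15
position: [0.5624, 0.0011, 0.1722]
tool_rot: [-3.141, 0.005, -0.0]
wrist_force: [-0.1, 0.0, 0.3]
grip_width: 0.0
```

```bash
python3 tip.py t7; python3 go.py .5642 .0018 .1 .0065 .5812 -.067
```

```text
11.15 [0.5624 0.0011 0.1722] [-3.1412e+00  4.6000e-03 -4.0000e-04] [-0.1  0.   0.3]
scene tip z world [0.1512 0.1517 0.1533 0.155 ]
side tip z world [0.1441 0.1448 0.1454 0.1455]
[[-0.033, 0.07, 0, 0, 0, 0], [-0.064, 0.082, 0, 0, 0, 0], [-0.091, 0.101, 0, 0, 0, 0], [-0.112, 0.127, 0, 0, 0, 0], [-0.126, 0.157, 0, 0, 0, 0], [-0.132, 0.19, 0, 0, 0, 0], [-0.132, 0.223, 0, 0, 0, 0], [-0.132, 0.257, 0, 0, 0, 0], [-0.129, 0.29, 0, 0, 0, 0], [-0.118, 0.321, 0, 0, 0, 0]] [ 0.5288 -0.0945]
```

View pics/t7.png

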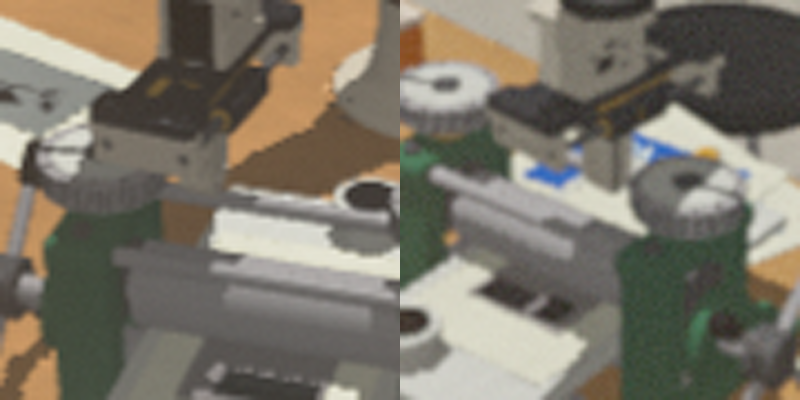

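Clear and beside the right wheel. Pressing in and starting the orbit.

Call:
send_rows([
  [0, 0.035, 0, 0, 0, 0],
  [0, 0.065, 0, 0, 0, 0],
  [-0.033, 0.07, 0, 0, 0, 0],
  [-0.064, 0.082, 0, 0, 0, 0],
  [-0.091, 0.101, 0, 0, 0, 0],
  [-0.112, 0.127, 0, 0, 0, 0],
])

```text
time: 12.0
position: [0.5287, -0.0317, 0.1749]
tool_rot: [-3.137, 0.003, 0.004]
wrist_force: [-7.7, 9.1, 7.3]
grip_width: 0.0005
```

Call:
send_rows([
  [-0.014, 0.03, 0, 0, 0, 0],
  [-0.02, 0.063, 0, 0, 0, 0],
  [-0.02, 0.096, 0, 0, 0, 0],
  [-0.02, 0.13, 0, 0, 0, 0],
  [-0.017, 0.163, 0, 0, 0, 0],
  [-0.006, 0.194, 0, 0, 0, 0],
])

```text
time: 12.75
position: [0.5248, -0.0962, 0.1741]
tool_rot: [3.14, 0.007, -0.001]
wrist_force: [-9.7, -0.7, 3.8]
grip_width: 0.0005
```

```bash
python3 tip.py t8; python3 go.py .5288 -.0945 .2 .0065 .5812 -.067
```

```text
12.75 [ 0.5248 -0.0962  0.1741] [ 3.14e+00  7.20e-03 -7.00e-04] [-9.7 -0.7  3.8]
scene tip z world [0.2222 0.2224 0.2238 0.2252]
side tip z world [0.1443 0.1453 0.1472 0.1474]
[[0.018, 0.028, 0, 0, 0, 0], [0.044, 0.049, 0, 0, 0, 0], [0.073, 0.064, 0, 0, 0, 0], [0.106, 0.071, 0, 0, 0, 0], [0.139, 0.071, 0, 0, 0, 0], [0.173, 0.071, 0, 0, 0, 0], [0.206, 0.071, 0, 0, 0, 0], [0.239, 0.071, 0, 0, 0, 0], [0.272, 0.065, 0, 0, 0, 0], [0.302, 0.052, 0, 0, 0, 0], [0.328, 0.031, 0, 0, 0, 0], [0.348, 0.004, 0, 0, 0, 0], [0.359, -0.027, 0, 0, 0, 0], [0.363, -0.06, 0, 0, 0, 0], [0.363, -0.094, 0, 0, 0, 0], [0.363, -0.127, 0, 0, 0, 0], [0.358, -0.16, 0, 0, 0, 0], [0.346, -0.191, 0, 0, 0, 0], [0.325, -0.217, 0, 0, 0, 0], [0.299, -0.237, 0, 0, 0, 0]] [ 0.6185 -0.0234]
```

View pics/t8.png

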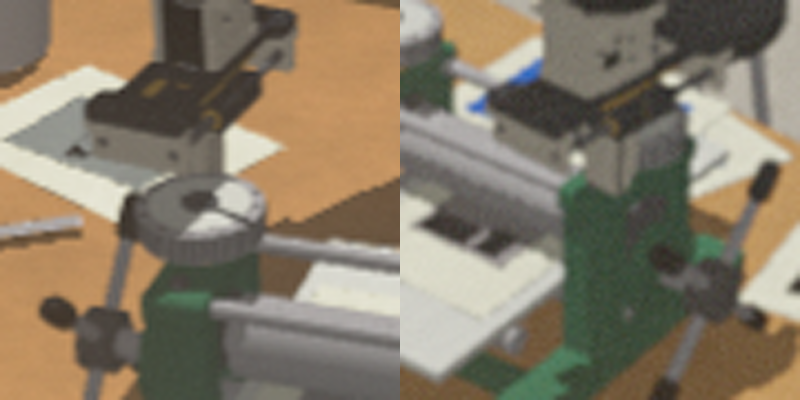

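Call:
send_rows([
  [0.018, 0.028, 0, 0, 0, 0],
  [0.044, 0.049, 0, 0, 0, 0],
  [0.073, 0.064, 0, 0, 0, 0],
  [0.106, 0.071, 0, 0, 0, 0],
  [0.139, 0.071, 0, 0, 0, 0],
  [0.173, 0.071, 0, 0, 0, 0],
])

```text
time: 13.6
position: [0.5799, -0.1228, 0.1747]
tool_rot: [3.135, 0.001, -0.005]
wrist_force: [-3.5, -8.9, 1.2]
grip_width: 0.0005
```

```bash
python3 look.py w9;  python3 -c "
from td import *
print(index('w9','R',z=.233))"; python3 go.py .5807 -.1158 .26 .0065 .5812 -.067 .013
```

```text
13.6 [ 0.5799 -0.1228  0.1747] [ 3.135e+00  1.000e-03 -5.300e-03] 0.0005398027419543455 [-3.5 -8.9  1.2]
right_wheel 0.92 [287.5 162. ] [ 0.5818 -0.0685  0.228 ] [ 0.5817 -0.0674  0.2343]
(np.float64(161.5650557742659), np.float64(1.4579535100233043), np.float64(0.11309360954680042))
[[0.043, -0.0, 0, 0, 0, 0], [0.086, -0.002, 0, 0, 0, 0], [0.127, -0.018, 0, 0, 0, 0], [0.16, -0.046, 0, 0, 0, 0], [0.182, -0.083, 0, 0, 0, 0], [0.19, -0.125, 0, 0, 0, 0], [0.19, -0.168, 0, 0, 0, 0], [0.189, -0.212, 0, 0, 0, 0], [0.177, -0.253, 0, 0, 0, 0], [0.152, -0.288, 0, 0, 0, 0], [0.117, -0.313, 0, 0, 0, 0], [0.075, -0.325, 0, 0, 0, 0], [0.032, -0.325, 0, 0, 0, 0], [-0.011, -0.325, 0, 0, 0, 0], [-0.055, -0.325, 0, 0, 0, 0], [-0.097, -0.319, 0, 0, 0, 0], [-0.136, -0.299, 0, 0, 0, 0], [-0.165, -0.268, 0, 0, 0, 0], [-0.183, -0.228, 0, 0, 0, 0], [-0.187, -0.185, 0, 0, 0, 0]] [ 0.5246 -0.0603]
```

View pics/w9.png

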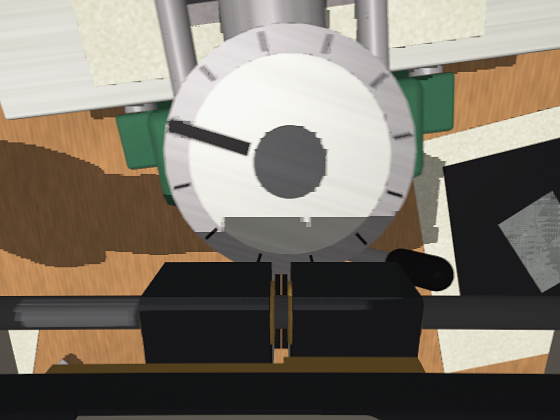

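Right wheel at +233° (index at (170,126) in the wrist view). Continuing round.

Call:
send_rows([
  [0.043, 0, 0, 0, 0, 0],
  [0.086, -0.002, 0, 0, 0, 0],
  [0.127, -0.018, 0, 0, 0, 0],
  [0.16, -0.046, 0, 0, 0, 0],
  [0.182, -0.083, 0, 0, 0, 0],
  [0.19, -0.125, 0, 0, 0, 0],
  [0.19, -0.168, 0, 0, 0, 0],
])

```text
time: 14.62
position: [0.6461, -0.0697, 0.1762]
tool_rot: [3.139, -0.017, -0.004]
wrist_force: [19.8, -3.4, -8.5]
grip_width: 0.0003
```

Call:
send_rows([
  [-0.001, -0.044, 0, 0, 0, 0],
  [-0.013, -0.085, 0, 0, 0, 0],
  [-0.038, -0.12, 0, 0, 0, 0],
  [-0.073, -0.145, 0, 0, 0, 0],
  [-0.115, -0.157, 0, 0, 0, 0],
  [-0.158, -0.157, 0, 0, 0, 0],
  [-0.201, -0.157, 0, 0, 0, 0],
])

```text
time: 15.5
position: [0.5805, -0.0108, 0.1771]
tool_rot: [-3.134, -0.008, 0.005]
wrist_force: [4.2, 15.0, 3.9]
grip_width: 0.0006
```

Call:
send_rows([
  [-0.044, 0, 0, 0, 0, 0],
  [-0.086, 0.006, 0, 0, 0, 0],
  [-0.125, 0.026, 0, 0, 0, 0],
  [-0.154, 0.057, 0, 0, 0, 0],
  [-0.172, 0.097, 0, 0, 0, 0],
  [-0.176, 0.14, 0, 0, 0, 0],
])

```text
time: 16.25
position: [0.5199, -0.058, 0.175]
tool_rot: [-3.14, 0.008, 0.003]
wrist_force: [-15.4, 3.9, 12.0]
grip_width: 0.0005
```

```bash
python3 tip.py t10; python3 go.py .5246 -.0603 .11 .0065 .5812 -.067
```

```text
16.25 [ 0.5199 -0.058   0.175 ] [-3.1403e+00  8.3000e-03  2.8000e-03] [-15.4   3.9  12. ]
scene tip z world [0.2073 0.209  0.2126 0.2133]
side tip z world [0.1455 0.1482 0.1483 0.1498]
[[0.0, 0.033, 0, 0, 0, 0], [0.001, 0.067, 0, 0, 0, 0], [0.008, 0.099, 0, 0, 0, 0], [0.023, 0.129, 0, 0, 0, 0], [0.045, 0.154, 0, 0, 0, 0], [0.073, 0.172, 0, 0, 0, 0], [0.104, 0.183, 0, 0, 0, 0], [0.137, 0.185, 0, 0, 0, 0], [0.171, 0.185, 0, 0, 0, 0], [0.204, 0.185, 0, 0, 0, 0], [0.237, 0.185, 0, 0, 0, 0]] [ 0.5957 -0.1158]
```

View pics/t10.png

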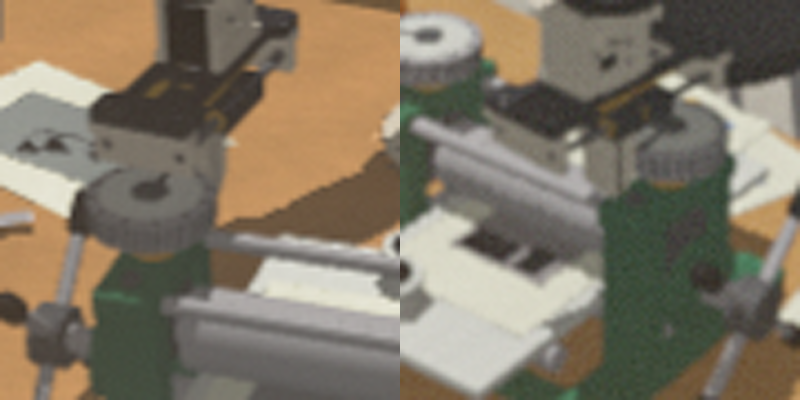

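The right index points back towards the robot (scene image (165,178)). Continuing to the outer side, then measuring.

Call:
send_rows([
  [0, 0.033, 0, 0, 0, 0],
  [0.001, 0.067, 0, 0, 0, 0],
  [0.008, 0.099, 0, 0, 0, 0],
  [0.023, 0.129, 0, 0, 0, 0],
  [0.045, 0.154, 0, 0, 0, 0],
  [0.073, 0.172, 0, 0, 0, 0],
  [0.104, 0.183, 0, 0, 0, 0],
])

```text
time: 17.23
position: [0.5537, -0.1209, 0.1745]
tool_rot: [3.136, 0.004, -0.005]
wrist_force: [-4.3, -6.8, 2.9]
grip_width: 0.0006
```

```bash
python3 look.py w11;  python3 -c "
from td import *
print(index('w11','R',z=.238))"
```

```text
17.225 [ 0.5537 -0.1209  0.1745] [ 3.1363  0.0035 -0.0045] 0.0006009245196277012 [-4.3 -6.8  2.9]
right_wheel 0.95 [362.  169.4] [ 0.5834 -0.0695  0.228 ] [ 0.5806 -0.067   0.2408]
(np.float64(-74.08650037258406), np.float64(1.8075847913175949), np.float64(0.05128710306418486))
```

View pics/w11.png

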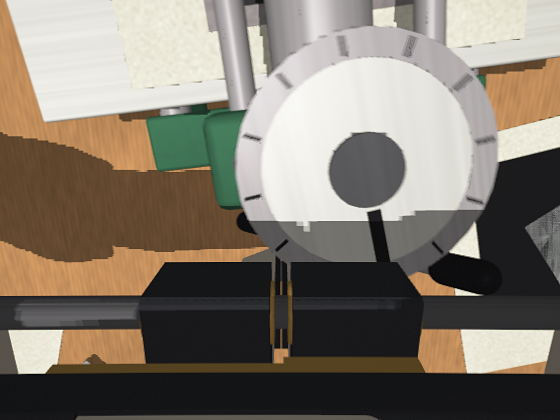

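The right wheel shows -74° against -72° at the start, and its top is about 8.5 mm higher: two full turns. I'll retract, lift and return to the left wheel for its second turn.

Call:
send_rows([
  [0, 0.05, 0, 0, 0, 0],
  [0, 0.06, -0.1, 0, 0, 0],
  [0, 0.06, -0.25, 0, 0, 0],
  [0, -0.1, -0.25, 0, 0, 0],
  [0, -0.3, -0.25, 0, 0, 0],
  [0, -0.5, -0.25, 0, 0, 0],
  [0, -0.7, -0.25, 0, 0, 0],
  [0.03, -0.9, -0.25, 0, 0, 0],
  [0.03, -0.95, -0.25, 0, 0, 0],
])

```text
time: 18.5
position: [0.5646, 0.1753, 0.25]
tool_rot: [-3.138, -0.001, 0.007]
wrist_force: [-0.0, -0.4, 0.3]
grip_width: 0.0003
```

Call:
send_rows([
  [0, -0.18, 0, 0, 0, 0],
  [0, -0.28, 0, 0, 0, 0],
  [0, -0.28, 0.1, 0, 0, 0],
  [0, -0.28, 0.25, 0, 0, 0],
  [0, -0.27, 0.25, 0, 0, 0],
  [0, -0.27, 0.25, 0, 0, 0],
])

```text
time: 19.25
position: [0.5661, 0.25, 0.1755]
tool_rot: [-3.141, -0.001, -0.002]
wrist_force: [-0.1, -0.1, 1.0]
grip_width: 0.0006
```

```bash
python3 tip.py t12; python3 go.py .5648 .2508 .18 .0065 .5521 .1815
```

```text
19.25 [0.5661 0.25   0.1755] [-3.1412e+00 -1.5000e-03 -1.5000e-03] [-0.1 -0.1  1. ]
scene tip z world [0.2038 0.2072 0.2072 0.2073]
side tip z world [0.2262 0.2269 0.2292 0.2292]
[[-0.033, 0.068, 0, 0, 0, 0], [-0.067, 0.068, 0, 0, 0, 0], [-0.1, 0.068, 0, 0, 0, 0], [-0.133, 0.072, 0, 0, 0, 0], [-0.164, 0.084, 0, 0, 0, 0], [-0.191, 0.104, 0, 0, 0, 0], [-0.212, 0.13, 0, 0, 0, 0], [-0.225, 0.16, 0, 0, 0, 0], [-0.231, 0.193, 0, 0, 0, 0], [-0.231, 0.226, 0, 0, 0, 0], [-0.231, 0.259, 0, 0, 0, 0], [-0.228, 0.292, 0, 0, 0, 0], [-0.217, 0.324, 0, 0, 0, 0], [-0.198, 0.351, 0, 0, 0, 0], [-0.172, 0.373, 0, 0, 0, 0], [-0.143, 0.387, 0, 0, 0, 0], [-0.11, 0.393, 0, 0, 0, 0], [-0.077, 0.394, 0, 0, 0, 0]] [0.5417 0.1326]
```

View pics/t12.png

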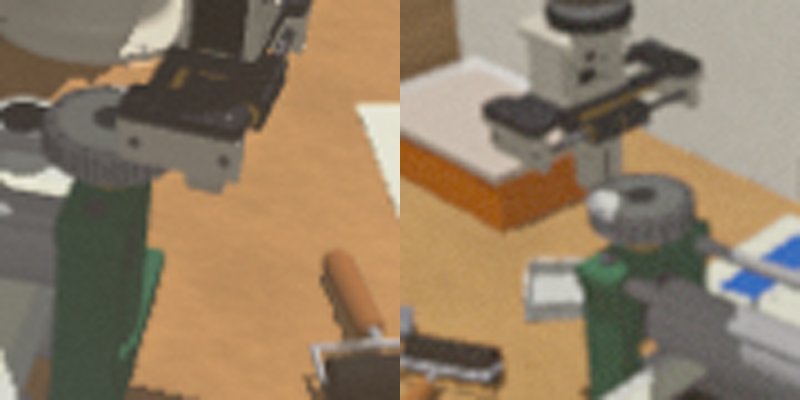

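Beside the left wheel again, untouched so far. Running the same orbit as the first turn.

Call:
send_rows([
  [0, 0.035, 0, 0, 0, 0],
  [0, 0.068, 0, 0, 0, 0],
  [-0.033, 0.068, 0, 0, 0, 0],
  [-0.067, 0.068, 0, 0, 0, 0],
  [-0.1, 0.068, 0, 0, 0, 0],
  [-0.133, 0.072, 0, 0, 0, 0],
  [-0.164, 0.084, 0, 0, 0, 0],
  [-0.191, 0.104, 0, 0, 0, 0],
  [-0.212, 0.13, 0, 0, 0, 0],
  [-0.225, 0.16, 0, 0, 0, 0],
  [-0.231, 0.193, 0, 0, 0, 0],
])

```text
time: 20.72
position: [0.4915, 0.1961, 0.175]
tool_rot: [-3.139, 0.004, 0.004]
wrist_force: [-11.0, 4.3, 8.5]
grip_width: 0.0005
```

Call:
send_rows([
  [0, 0.033, 0, 0, 0, 0],
  [0, 0.066, 0, 0, 0, 0],
  [0.003, 0.099, 0, 0, 0, 0],
  [0.014, 0.131, 0, 0, 0, 0],
  [0.033, 0.158, 0, 0, 0, 0],
  [0.059, 0.18, 0, 0, 0, 0],
  [0.088, 0.194, 0, 0, 0, 0],
  [0.121, 0.2, 0, 0, 0, 0],
  [0.154, 0.201, 0, 0, 0, 0],
])

```text
time: 21.85
position: [0.5415, 0.1255, 0.1742]
tool_rot: [3.134, 0.002, -0.005]
wrist_force: [-2.6, -11.4, 4.6]
grip_width: 0.0003
```

```bash
python3 look.py w13;  python3 -c "
from td import *
print(index('w13','L',z=.2375))"; python3 go.py .5417 .1326 .08 .0065 .5521 .1815
```

```text
21.85 [0.5415 0.1255 0.1742] [ 3.1337e+00  1.9000e-03 -5.2000e-03] 0.0003262411290532747 [ -2.6 -11.4   4.6]
left_wheel 0.83 [316.9 163.7] [0.5543 0.1793 0.228 ] [0.5532 0.1814 0.2395]
(np.float64(13.858228859979306), np.float64(1.8488478878834829), np.float64(0.11489667242493677))
[[0.033, -0.0, 0, 0, 0, 0], [0.067, -0.0, 0, 0, 0, 0], [0.1, -0.0, 0, 0, 0, 0], [0.133, -0.006, 0, 0, 0, 0], [0.163, -0.02, 0, 0, 0, 0], [0.189, -0.041, 0, 0, 0, 0], [0.208, -0.068, 0, 0, 0, 0], [0.22, -0.099, 0, 0, 0, 0]] [0.6077 0.1623]
```

View pics/w13.png

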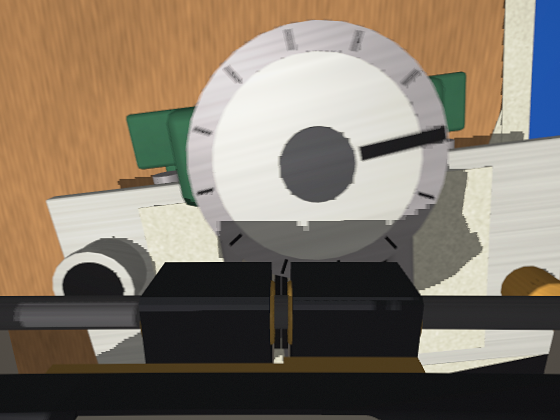

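The left index is at 14° and needs about 93° more; last time seven such rows gave about 100°. Doing six and a half, then retracting.

Call:
send_rows([
  [0.033, 0, 0, 0, 0, 0],
  [0.067, 0, 0, 0, 0, 0],
  [0.1, 0, 0, 0, 0, 0],
  [0.133, -0.006, 0, 0, 0, 0],
  [0.163, -0.02, 0, 0, 0, 0],
  [0.189, -0.041, 0, 0, 0, 0],
  [0.198, -0.053, 0, 0, 0, 0],
])

```text
time: 22.88
position: [0.605, 0.1413, 0.1746]
tool_rot: [3.135, -0.005, -0.006]
wrist_force: [7.3, -9.9, -0.9]
grip_width: -0.0002
```

Call:
send_rows([
  [0.05, 0.05, 0, 0, 0, 0],
  [0.05, 0.06, -0.15, 0, 0, 0],
  [0.0, 0.06, -0.3, 0, 0, 0],
  [-0.1, 0.06, -0.5, 0, 0, 0],
  [-0.17, 0.04, -0.7, 0, 0, 0],
  [-0.17, 0.04, -0.9, 0, 0, 0],
  [-0.17, 0.04, -0.9, 0, 0, 0],
  [-0.17, 0.04, -0.9, 0, 0, 0],
])

```text
time: 23.88
position: [0.5503, 0.1358, 0.4441]
tool_rot: [3.142, -0.001, -0.001]
wrist_force: [-0.3, 0.0, -0.1]
grip_width: 0.0004
```

```bash
python3 look.py w14;  python3 -c "
from td import *
print(index('w14','L',z=.238),index('w14','R',z=.238))"
```

```text
23.875 [0.5503 0.1358 0.4441] [ 3.1416e+00 -6.0000e-04 -5.0000e-04] 0.00039672338147470933 [-0.3  0.  -0.1]
left_wheel 0.79 [284.7 128.8] [0.5534 0.1814 0.228 ] [0.5533 0.1823 0.2401]
(np.float64(108.55126433570763), np.float64(1.512030192845424), np.float64(0.16298944907470928)) (np.float64(-143.25337069434434), np.float64(0.3606649124198353), np.float64(0.21568783920097045))
```

View pics/w14.png

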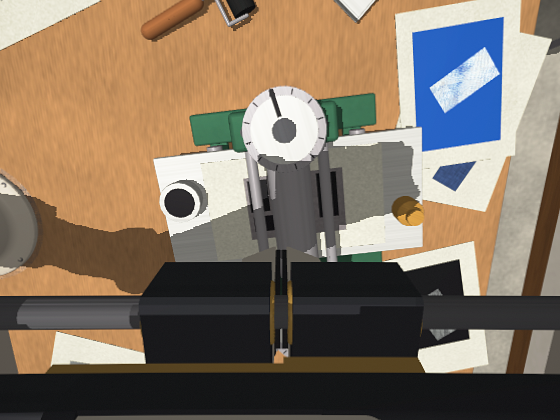

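The left wheel shows 108.6° against 106.7° at the start, and its top stands at 0.240. One last look at the right wheel after the retract.

Call:
send_rows([
  [0, 0.2, -0.1, 0, 0, 0],
  [0.05, 0.4, -0.15, 0, 0, 0],
  [0.08, 0.6, -0.15, 0, 0, 0],
  [0.08, 0.75, -0.15, 0, 0, 0],
  [0.08, 0.75, -0.15, 0, 0, 0],
  [0.08, 0.75, -0.15, 0, 0, 0],
])

```text
time: 24.78
position: [0.5739, -0.0881, 0.4876]
tool_rot: [-3.14, 0.002, 0.0]
wrist_force: [-0.0, 0.5, -0.3]
grip_width: 0.0001
```

```bash
python3 look.py w15;  python3 -c "
from td import *
print(index('w15','R',z=.238))
for f,w in [('w2','R'),('w15','R'),('w3','L'),('w14','L')]:
    z={'w2':.23,'w3':.23}.get(f,.238)
    im,W=topdown(f,*C[w],z);m=abs(W[...,2]-z)<.006;print(f,np.median(W[m][:,2]))
c=ctrl.camera('scene');save(c,'scene_end')"
```

```text
24.775 [ 0.5739 -0.0881  0.4876] [-3.1402e+00  2.3000e-03  2.0000e-04] 7.148554858561957e-05 [-0.   0.5 -0.3]
right_wheel 0.66 [287.4 148.7] [ 0.58   -0.0693  0.228 ] [ 0.5799 -0.0679  0.2393]
(np.float64(-72.19723247550665), np.float64(1.9148047532956265), np.float64(0.050908795769503294))
w2 0.22989489467960691
w15 0.23787317652831275
w3 0.22994125023674528
w14 0.23796639542333864
```

View pics/w15.png

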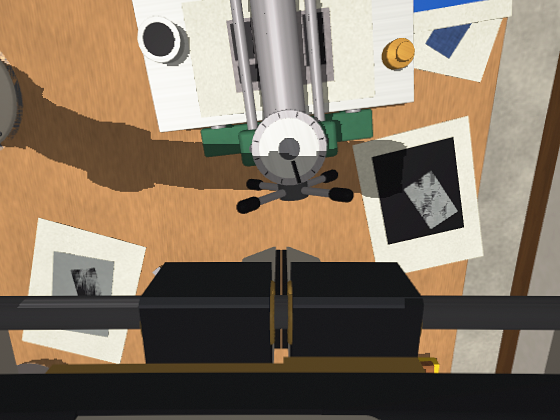

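View pics/scene_end.png

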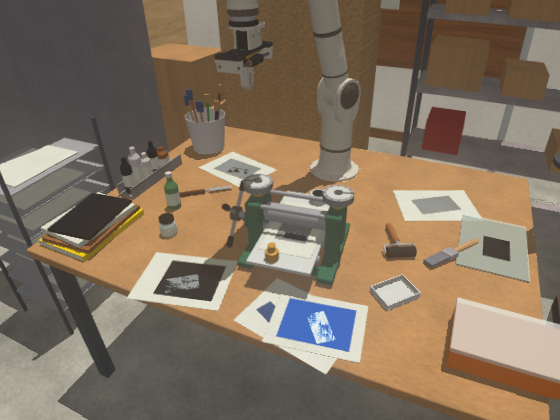

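Both wheels are up 8.0 mm with the index lines back where they began. Nothing else has moved, and the arm is clear.

```bash
python3 -c "
from plant import ctrl
print(ctrl.job_done())"
```

```text
the job is handed in; nothing more can be done
None
```

Both pressure wheels have been turned back two full turns anticlockwise, and the job is handed in at about 25 s of the 72 s allowed. With the shut fingertips pressed on the rims, I did one turn on the left, two on the right, then the last one on the left. Neither wheel was ever more than about one turn ahead.

| Last check | Left wheel | Right wheel |
|---|---|---|
| Index line, start → end | 106.7° → 108.6° | -71.9° → -72.2° |
| Rise of the wheel's top face | 8.0 mm | 8.0 mm |

- **Force:** the highest wrist force I read was about 22 N. It is reported only at the end of each move, so a brief higher peak could have gone unseen.
- **Bearings:** I judged the turns from the wheels themselves and did not measure the bearing blocks.
- **Surroundings:** the final scene picture shows the tins, bottles and tools where they were, and the arm is clear of everything.
- **One disagreement:** all three cameras showed the finger tips 30 mm short of the reported tool point. I allowed for that in the heights I used, and the contacts with the rims bore it out.

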